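# Raise the tray camera to its second stop

### The arm

A 7-joint arm with a two-finger parallel gripper is mounted at the origin on the work surface. World frame = base frame: x ahead of the robot, y to its left, z up, the work surface at z = 0. Lengths are in mm, angles in rad, forces in N, time in s.
With the tool pointing down it reaches from about 425 to 825 mm from the base axis. Payload 3.6 kg.
Tool frame: the origin (TCP) lies midway between the tips of the shut fingers; the grasp point (between the pads) lies 19 mm behind it (manip.grip_depth is the distance from the TCP to the grasp point, in mm); z points along the fingers, y is the line along which they close (so a half turn about z gives the same grasp; the last joint's range is limited). The gripper opens to 85 mm and grips with 20 to 120 N. Pads are 22 mm wide; open, the fingers measure 114 mm over their backs; the gripper's body (76 mm by 85 mm) begins 54 mm behind the grasp point. The pads swing forward as they close: fully open they stand 13 mm farther back than shut.
Start: joints at [-1.365, 0.615, -0.013, 1.423, 0.008, 1.103, -0.04], TCP at [149.293, 632.593, 231.297] pointing down, gripper open.
Joint ranges: [-3.12, 3.12], [-0.3, 2.06], [-1.34, 1.32], [0.26, 2.42], [-1.36, 4.5], [0.01, 1.98], [-2.84, 2.84]. Speed limits (rad/s): [2.79, 2.79, 3.14, 3.14, 3.14, 3.14, 3.14].

### API

Orientations are given as a unit quaternion [w, x, y, z].
In Python, from rig import manip gives the robot as it stands.
- The arm moves only by the tool move_tool, called after "Call:" by a JSON object that holds its "api" and its "payload". Schema: {"type":"object","properties":{"moves":{"type":"array","items":{"type":"object","properties":{"tx":{"type":"number"},"ty":{"type":"number"},"tz":{"type":"number"},"drx":{"type":"number"},"dry":{"type":"number"},"drz":{"type":"number"}},"additionalProperties":false},"minItems":1,"maxItems":8},"aperture":{"type":"number"},"only":{"type":"string"},"quiet":{"type":"boolean"},"lines":{"type":"string"}},"required":["moves"],"additionalProperties":false}. moves is a list of rows, 1 to 8 of them, each an object with the fields tx, ty, tz (the shift in m), drx, dry, drz (a rotation vector in units of 0.2 rad); a field left out counts as zero; each row is the pose to reach, as a shift and turn from the pose commanded when the call began, along the tool's axes at that moment; what a row does not reach only later rows make up. A row lasts 1/8 s, in which the tool goes at most 62.5 mm and 0.188 rad, less where a joint would pass 70% of its speed; a pose out of reach is approached as far as the arm can. aperture is the finger opening in mm, set as the call begins (left out keeps the last). The fingers move at their own pace and stop on an object; the grip force is fixed at half the most. Time passes only in rows, so rows that do not move let the fingers close. The tool returns the time, the measured TCP pose, the force, the opening and the grip force at its end. only (a regular expression) keeps the lines of the reply that match it, lines (a string "A,B") keeps lines A to B, and quiet returns only ok. Input that does not fit is refused with a message, and nothing moves.
- manip.get_obs(): the state, without advancing time (a new reading comes with each control period).
- manip.grab_frame(name): name is "scene" or "top"; returns the picture (384x512x3 uint8, red, green, blue); there is no depth.
- manip.camera_info(name): a dict with "intrinsics" (3x3 intrinsics, pixels), "world_from_camera" (4x4, takes a point from camera to world coordinates). Camera axes: x right, y down, z forward; pixel columns grow to the right and rows downward; lengths in mm; the calibration is good to about 2 mm. A picture is of the moment at which its call begins. camera_info takes no time and is no camera call.
- manip.finish_job(): hands the job in; it is judged then, once.
The state is a dict: "time_s": time; "joints": joint angles; "qvel": joint speeds; "tau": joint torques, N m; "tool_pos": TCP position; "ee_rot": TCP orientation; "force": force on the tool from outside, world axes, zero at the start; "torque": the same for the moment, N m; "opening": finger opening in mm; "grasp_force": force on a finger pad.
Only numpy, scipy, OpenCV 4.12 (cv2) and the standard library are available. Lean on these libraries where they do the work, as an engineer would, in place of code of your own. Each camera call takes 0.05 s, during which the arm holds its last target. There are 200 camera calls.

### The job

Get the camera stand ready to film the coffee tray: with the mast still fully down, slide the stand's carriage along its rail until its orange pointer lines up with the yellow mark. Then squeeze the red release button into the white head on top of the mast, and pull the mast straight up past the first stop to the second stop, as far as it goes, keeping the carriage at the mark. Finish while still squeezing the button and holding the mast fully up by its head, without letting go, and leave the cups, coffee pot and sugar jar where they stand.

Things in the scene. Friction and masses are not known exactly. Their poses are not given: they have to be found in the camera images.
- stand: Fixed camera stand: dark steel plate 110 x 340 mm, 12 mm thick, with an aluminium rail along its middle (its y axis). Origin at the centre of its underside, z up. Its +y end faces the coffee tray; its +x side carries the mark and faces away from the robot. The mast stands over the rail (stand x = 0).
- carriage (a joint): Slide of the grey carriage (60 mm square, with a 36 mm square sleeve, 42 mm at its mouth 140 mm above the counter) along the rail towards stand +y, in m, 0 to 0.22; at 0 the mast axis is at stand y = -0.11. About 3 N of friction: it stays where left. Moving the mast's head along the rail takes the carriage with it.
- pointer (a point): Tip of the orange pointer on the carriage's +x side, 37 mm from the mast axis, 17 mm above the counter. Axes as the stand's.
- mark: Yellow mark lying on the stand's plate on its +x side: a bar 18 mm (x) x 8 mm (y) x 4 mm. Origin at the centre of its underside, axes as the stand's. The carriage is in place when the pointer has the mark's y (in the stand's axes).
- mast (a joint): Height of the telescopic mast above its lowest position, in m: 0 down, 0.045 first stop, 0.09 second stop and end of travel. Locked while the red button is out; with the button squeezed it slides (0.8 N friction, 0.3 kg with head and camera) and sinks if let go. If the button comes out on the way, the latch catches at the next stop.
- head: White grip block on top of the mast, 30 (x) x 26 (y) x 44 mm high, axes as the stand's. Origin at the centre of its underside, 168 mm above the counter when the mast is down. Below it the black camera, 24 mm high, points out to stand +y (15 to 75 mm from the mast axis), its top 4 mm under the head's underside.
- grip (a point): Centre of the white head, 22 mm above its underside (190 mm above the counter when the mast is down), on the mast axis; axes as the stand's.
- button (a joint): Red squeeze button (20 mm wide, 32 mm high, at the grip's height) in the head's +x face, in m: 0 out (8 mm proud of the face), 0.006 fully in; the latch is free beyond 0.004. Springy: 2 N starts it, 6 N holds it in. Pinch the head along stand x, one finger on the button, one on the far face (38 mm apart, 32 mm with the button in).
- tray: Black serving tray fixed on the counter, 340 x 280 mm, 16 mm high, beyond the stand's +y end. Origin at the centre of its underside.
- cup_a: White cup on an orange-rimmed saucer (one piece), 110 mm across, 58 mm high, on the tray. Origin at the centre of its underside.
- cup_b: White cup on a blue-rimmed saucer (one piece), 110 mm across, 58 mm high, on the tray. Origin at the centre of its underside.
- coffee_pot: Black round coffee pot with handle and spout, 132 mm across the body, 155 mm high, on the tray. Origin at the centre of its underside.
- sugar_jar: White jar with a dark lid, 64 mm across, 90 mm high, on the counter on the stand's +x side. Origin at the centre of its underside.

How it is judged (in metres and radians):
On the way, in this order (a step that is already met when the one before it is completed fails the run):
1. the carriage's pointer is at the mark with the mast still down (y of pointer in the frame of mark between -0.008 and 0.008 m and value of joint mast below 0.01 m), for 0.2 s.
2. the button is squeezed and the mast is at its second stop, the carriage at the mark (y of pointer in the frame of mark between -0.008 and 0.008 m and value of joint mast above 0.084 m and value of joint button above 0.004 m), for 0.2 s.
At the end, for the whole second after the job is handed in: Pointer within 8 mm of the mark along the rail; mast within 6 mm of its second stop; button squeezed in more than 4 mm, so the latch carries nothing; fingers press the head with over 2 N; cups, pot and jar upright (within 0.2 rad) and within 30 mm of where they were (all of step 2 and contact force between the fingers and head above 2 N and distance of each of cup_a, cup_b, coffee_pot, sugar_jar from where it was at the start of the episode below 0.03 m and angle between each of cup_a, cup_b, coffee_pot, sugar_jar's own z axis and vertical below 0.2 rad); the arm keeps its last pose, push and grip.
It fails at once if the cup on the orange saucer is pushed more than 30 mm or tipped (distance of cup_a from where it was at the start of the episode above 0.03 m or angle between cup_a's own z axis and vertical above 0.3 rad).
It fails at once if the cup on the blue saucer is pushed more than 30 mm or tipped (distance of cup_b from where it was at the start of the episode above 0.03 m or angle between cup_b's own z axis and vertical above 0.3 rad).
It fails at once if the coffee pot is pushed more than 30 mm or tipped (distance of coffee_pot from where it was at the start of the episode above 0.03 m or angle between coffee_pot's own z axis and vertical above 0.3 rad).
It fails at once if the sugar jar is pushed more than 30 mm or tipped (distance of sugar_jar from where it was at the start of the episode above 0.03 m or angle between sugar_jar's own z axis and vertical above 0.3 rad).
It also fails if it takes over 38 s, if anything falls off the work surface, if the arm or the gripper's body presses on something with over 40 N, if the wrist force passes 120 N, or if a joint passes its speed limit or range.

## Working session

There is one attempt and no reset: what is moved stays moved. The work goes in short steps, Python scripts to look and compute and a tool call to move; the robot and the scene stay as the last step left them, time stands still between calls to the robot, and variables do not carry over. Pictures are saved under pics/ and viewed, at most 10 in all, crops included, and the job is handed in when it is done.

```bash
ls; mkdir -p pics
```

Run:
```python
from rig import manip
import cv2
for n in("scene","top"):
    cv2.imwrite(f"pics/{n}0.png",manip.grab_frame(n)[:,:,::-1])
    c=manip.camera_info(n);print(n,c["intrinsics"],c["world_from_camera"])
o=manip.get_obs();print(o["tool_pos"],o["ee_rot"],o["opening"],o["time_s"])
```

```text
pics
rig.py
scene [[475.68473636   0.         255.48528566]
 [  0.         475.68473636 198.96172867]
 [  0.           0.           1.        ]] [[ 1.60909005e-01  5.12599785e-01 -8.43415528e-01  1.54451108e+03]
 [ 9.86969246e-01 -8.35534405e-02  1.37515566e-01 -2.66241746e+01]
 [ 2.01806223e-05 -8.54552680e-01 -5.19364724e-01  7.28633496e+02]
 [ 0.00000000e+00  0.00000000e+00  0.00000000e+00  1.00000000e+00]]
top [[478.79260708   0.         252.63160572]
 [  0.         478.79260708 185.59156406]
 [  0.           0.           1.        ]] [[-5.98105508e-02 -9.73911503e-01  2.18904275e-01  3.44095132e+02]
 [-9.98198096e-01  5.72944623e-02 -1.78299029e-02  1.39711551e+02]
 [ 4.82274485e-03 -2.19576247e-01 -9.75583422e-01  1.21620748e+03]
 [ 0.00000000e+00  0.00000000e+00  0.00000000e+00  1.00000000e+00]]
[149.13989649 631.94289118 230.23196912] [-1.11007808e-04  1.15587099e-01  9.93296655e-01 -1.16859599e-03] 85.6638039138608 0.1
```

View pics/scene0.png

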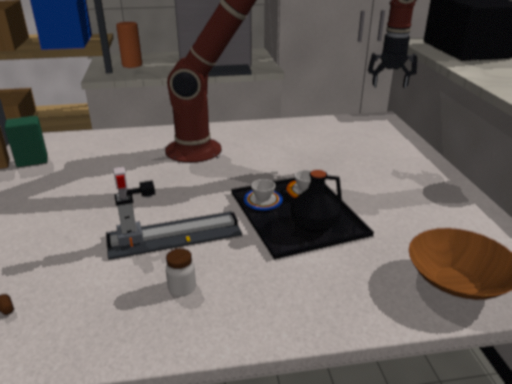

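View pics/top0.png

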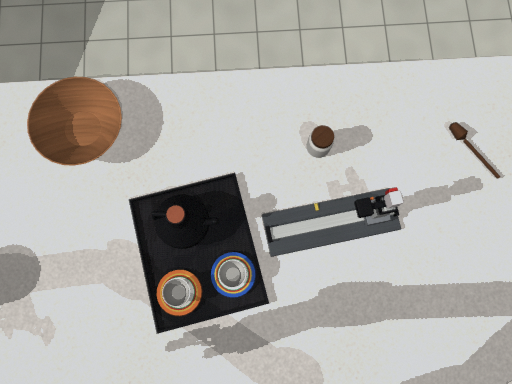

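The top view shows the stand plate spanning about (263..400, 190..255), the mark near (317,206) and the head near (394,198). The jar is at (321,140), and the tray with cups and pot is on the left. I'll enlarge the stand for accurate pixels.

Run:
```python
import cv2,numpy as np
a=cv2.imread("pics/top0.png")[175:265,255:415]
b=cv2.imread("pics/scene0.png")[160:260,95:250]
a=cv2.resize(a,None,fx=5,fy=5,interpolation=cv2.INTER_CUBIC);b=cv2.resize(b,None,fx=5,fy=5,interpolation=cv2.INTER_CUBIC)
cv2.imwrite("pics/a.png",a);cv2.imwrite("pics/b.png",b)
```

```text
(no output)
```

View pics/a.png

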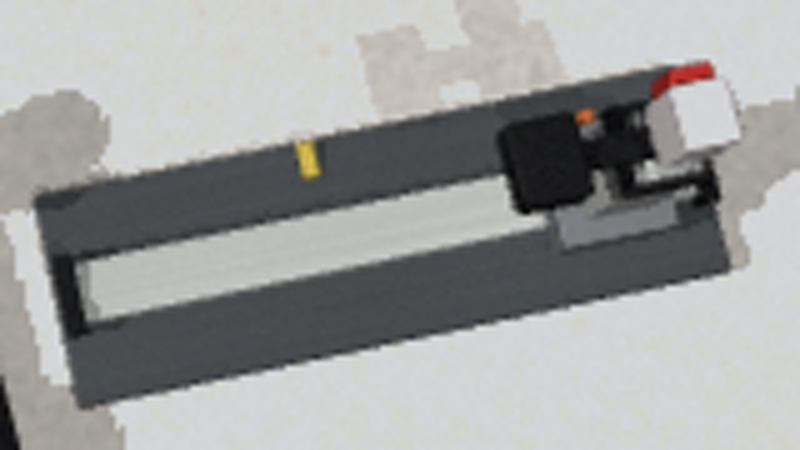

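View pics/b.png

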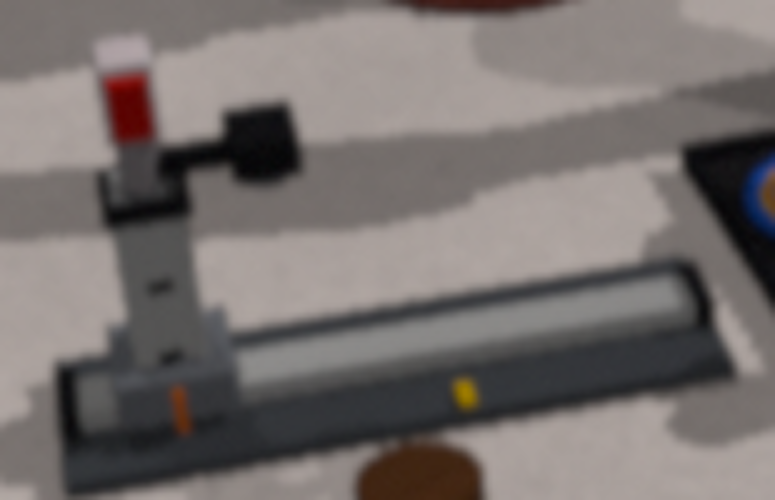

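The top crop shows plate corners at (35,203), (80,408) and (730,270), the mark at (308,158), the pointer at (586,116), and the head's top face centred near (707,117). In the scene crop the mark is at (466,394), the pointer tip at (185,430) and the button at (130,108). I'll compute positions from these.

Create h.py:
```python
import numpy as np
from rig import manip
from scipy.spatial.transform import Rotation as R
def bp(n,u,v,z):
    c=manip.camera_info(n);K=np.array(c["intrinsics"]);T=np.array(c["world_from_camera"])
    d=T[:3,:3]@np.linalg.inv(K)@[u,v,1];return T[:3,3]+d*(z-T[2,3])/d[2]
def pr(n,p):
    c=manip.camera_info(n);K=np.array(c["intrinsics"]);T=np.array(c["world_from_camera"])
    q=K@(T[:3,:3].T@(np.array(p)-T[:3,3]));return q[:2]/q[2]
A=lambda u,v,z:bp("top",255+(u+.5)/5-.5,175+(v+.5)/5-.5,z)
B=lambda u,v,z:bp("scene",95+(u+.5)/5-.5,160+(v+.5)/5-.5,z)
```

Run:
```python
from h import *
c=[A(35,203,12),A(80,408,12),A(730,270,12)]
print(c,np.linalg.norm(c[0]-c[1]),np.linalg.norm(c[2]-c[1]))
d=c[1]-c[2];print("yaw",np.arctan2(d[1],d[0])-np.pi/2, (np.arctan2(*(c[0]-c[1])[[1,0]])))
yaw=np.arctan2(d[1],d[0])-np.pi/2
cen=(c[0]+c[2])/2;cen[2]=0;Rz=R.from_euler('z',yaw)
loc=lambda p:np.round(Rz.inv().apply(p-cen),1)
print("center",cen)
for n,p in dict(markT=A(308,158,16),markS=B(466,394,16),ptrT=A(586,116,17),ptrS=B(184,428,17),headT=A(707,117,212),hb1=A(668,88,212),hb2=A(728,78,212),hb3=A(740,140,212),hb4=A(680,157,212),butS=B(130,108,190)).items():print(n,np.round(p,1),loc(p))
sc=manip.camera_info
for n,u,v,z in(("jar",323,131,90),("blue",233,274,30)):p=bp("top",u,v,z);print(n,p,loc(p))
o=manip.get_obs();print(o["tool_pos"],R.from_quat(o["ee_rot"],scalar_first=True).as_matrix())
```

```text
[array([535.9233742 ,  99.55268607,  12.        ]), array([431.36529477,  83.74031668,  12.        ]), array([ 480.94051517, -249.45160983,   12.        ])] 105.74697631823557 336.8598556865946
yaw 0.1477051708532413 0.15009314118726647
center [508.43194469 -74.94946188   0.        ]
markT [550.2 -40.6  16. ] [46.4 27.8 16. ]
markS [549.8 -38.5  16. ] [46.3 29.9 16. ]
ptrT [ 563.4 -184.3   17. ] [  38.2 -116.3   17. ]
ptrS [ 557.5 -177.9   17. ] [  33.4 -109.    17. ]
headT [ 524.2 -183.4  212. ] [  -0.3 -109.6  212. ]
hb1 [ 537.8 -168.2  212. ] [ 15.3 -96.6 212. ]
hb2 [ 540.7 -194.5  212. ] [  14.3 -123.   212. ]
hb3 [ 513.4 -196.2  212. ] [ -12.9 -120.7  212. ]
hb4 [ 507.6 -169.7  212. ] [-14.7 -93.6 212. ]
butS [ 541.  -180.5  190. ] [  16.7 -109.2  190. ]
jar [724.8872944 -63.1211508  90.       ] [215.8 -20.2  90. ]
blue [392.56132964 179.01878776  30.        ] [-77.2 268.3  30. ]
[149.13989649 631.94289118 230.23196912] [[-9.73279221e-01  2.29624298e-01 -4.90676609e-04]
 [ 2.29624817e-01  9.73276514e-01 -2.29586283e-03]
 [-4.96218711e-05 -2.34718711e-03 -9.99997244e-01]]
```
Very consistent. Yaw 0.149. Head at local y -109.6, mark local y ~28.8 => move 138.5mm along +y' (head y to ~28.8). Button click: gripping x. Button outer at stand x=23; other face -15: pinch center at x≈+4 open, when closed (button in, 15+2=17, -15): centre +1. Head won't move in x. Gripper compliance: gripping force 60N.

Careful with the scale: shifts go in m and turns go in units of 0.2 rad. That gives: -392 mm is -0.392, -264 mm is -0.264, 1.16 rad is 5.8.

Call:
{"api": "move_tool", "payload": {"moves": [{"tx":-0.049,"ty":-0.033,"tz":-0.018,"drz":0.725},{"tx":-0.098,"ty":-0.066,"tz":-0.036,"drz":1.45},{"tx":-0.147,"ty":-0.099,"tz":-0.054,"drz":2.175},{"tx":-0.196,"ty":-0.132,"tz":-0.072,"drz":2.9},{"tx":-0.245,"ty":-0.165,"tz":-0.09,"drz":3.625},{"tx":-0.294,"ty":-0.198,"tz":-0.108,"drz":4.35},{"tx":-0.343,"ty":-0.231,"tz":-0.126,"drz":5.075},{"tx":-0.392,"ty":-0.264,"tz":-0.144,"drz":5.8}], "aperture": 85}}

```text
time_s: 1.1
tool_pos: [470.9, 284.0, 375.6]
ee_rot: [-0.0, 0.643, 0.766, -0.0]
force: [1.6, 0.5, 0.4]
opening: 84.8
grasp_force: 0.0
```

Add to h.py:
```python
yaw=.149;cen=np.array([508.4,-74.9,0])
def go(lx,ly,z):
    o=manip.get_obs();Q=R.from_quat(o["ee_rot"],scalar_first=True);M=Q.as_matrix()
    Y=np.array([np.cos(yaw),np.sin(yaw),0]);Z=np.array([0,0,-1.]);X=np.cross(Y,Z)
    T=np.stack([X,Y,Z],1);t=cen+R.from_euler('z',yaw).apply([lx,ly,0])+[0,0,z]
    print("t",round(o["time_s"],2),"pos",o["tool_pos"].round(1) if hasattr(o["tool_pos"],"round") else o["tool_pos"],"local",R.from_euler('z',-yaw).apply(np.array(o["tool_pos"])-cen).round(1),"target",t.round(1))
    print("shift",(M.T@(t-np.array(o["tool_pos"]))).round(1),"rot",(Q.inv()*R.from_matrix(T)).as_rotvec().round(4),"F",np.round(o["force"],1),"op",o["opening"],"gf",o["grasp_force"])
```

```bash
python3 -c "
from h import *
print(manip.grip_depth);go(4,-109.6,290)"
```

```text
18.700000000000003
t 1.1 pos [470.9 284.  375.6] local [ 16.2 360.5 375.6] target [ 528.6 -182.7  290. ]
shift [-469.7  -24.2   85.6] rot [-0.0006 -0.      0.0256] F [1.6 0.5 0.4] op 84.77542655494128 gf 0.0
```

In the tool's units: -6 mm is -0.006, -470 mm is -0.47, 0.026 rad is 0.13.

Call:
{"api": "move_tool", "payload": {"moves": [{"tx":-0.059,"ty":-0.003,"tz":0.011,"drz":0.015},{"tx":-0.118,"ty":-0.006,"tz":0.022,"drz":0.03},{"tx":-0.176,"ty":-0.009,"tz":0.032,"drz":0.05},{"tx":-0.235,"ty":-0.012,"tz":0.043,"drz":0.065},{"tx":-0.294,"ty":-0.015,"tz":0.054,"drz":0.08},{"tx":-0.352,"ty":-0.018,"tz":0.064,"drz":0.1},{"tx":-0.411,"ty":-0.021,"tz":0.075,"drz":0.115},{"tx":-0.47,"ty":-0.024,"tz":0.086,"drz":0.13}]}}

```text
time_s: 2.1
tool_pos: [530.3, -182.5, 288.6]
ee_rot: [-0.0, 0.651, 0.759, 0.0]
force: [1.1, 0.2, 0.3]
opening: 85.0
grasp_force: 0.0
```

Call:
{"api": "move_tool", "payload": {"moves": [{},{}]}}

```text
time_s: 2.35
tool_pos: [530.1, -180.4, 288.7]
ee_rot: [-0.001, 0.651, 0.759, 0.0]
force: [0.3, 0.6, -0.1]
opening: 85.0
grasp_force: 0.0
```

```bash
python3 -c "
from h import *
go(4,-109.6,171)
import cv2
a=manip.grab_frame('top')[140:265,255:415];b=manip.grab_frame('scene')[100:260,60:250]
z=lambda m:cv2.resize(m,(520,560),interpolation=2)
import numpy as np
cv2.imwrite('pics/c.png',np.hstack([cv2.resize(a,(400,312)),cv2.resize(b,(371,312))])[:,:,::-1])"
```

```text
t 2.35 pos [ 530.1 -180.4  288.7] local [   5.8 -107.6  288.7] target [ 528.6 -182.7  171. ]
shift [ -2.2  -1.8 117.7] rot [-0.0009 -0.0015  0.0041] F [ 0.3  0.6 -0.1] op 84.96338813186154 gf 0.0
```

View pics/c.png

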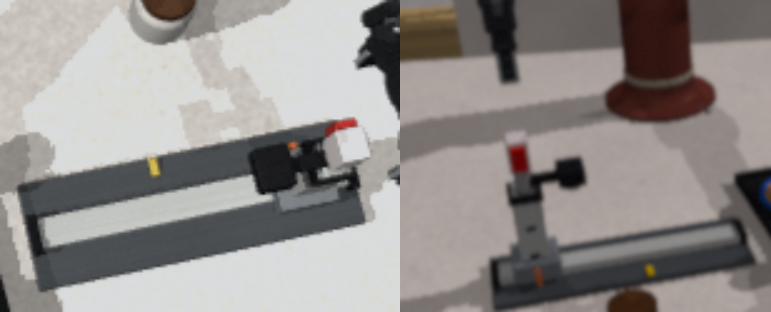

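```bash
python3 -c "
from h import *
for n,o,s in(('top',(255,140),2.5),('scene',(60,100),371/190)):
  for p in((530,-180,289),(530,-180,302),(525,-183,212)):
    print(n,p,pr(n,p),(pr(n,p)-o)*s)
o=manip.get_obs();print(o)
import cv2
a=manip.grab_frame('top')[100:260,300:512];b=manip.grab_frame('scene')[60:260,40:240]
cv2.imwrite('pics/d.png',np.hstack([cv2.resize(a,(424,320)),cv2.resize(b,(320,320))])[:,:,::-1])"
```

```text
top (530, -180, 289) [405.46068671 187.71632941] [376.15171677 119.29082353]
top (530, -180, 302) [407.55844314 186.28844041] [381.39610785 115.72110102]
top (525, -183, 212) [395.7808625  197.65438693] [351.95215625 144.13596733]
scene (530, -180, 289) [114.67645198 140.09569833] [106.76296677  78.29212674]
scene (530, -180, 302) [113.77640186 134.71581377] [105.00550047  67.78719425]
scene (525, -183, 212) [118.62959826 169.71419322] [114.48200503 136.12613518]
{'time_s': 2.45, 'joints': array([-0.03123927,  0.45259574,  0.49062611,  1.61179036, -0.23059684,
        1.13563316,  0.671624  ]), 'qvel': array([-0.01058961, -0.00646807,  0.00239884, -0.00146888,  0.00353382,
        0.00023437,  0.0011234 ]), 'tau': array([ 7.02110343e-01, -3.69827271e+01,  4.51853156e+00, -1.68844628e+01,
        4.48490563e-02, -6.23029351e-03, -1.98805494e-03]), 'tool_pos': array([ 530.66375562, -179.03621714,  289.21998684]), 'ee_rot': array([-4.85181127e-04,  6.49771959e-01,  7.60128881e-01,  5.00485648e-04]), 'force': array([-0.32058318,  0.17436655, -0.51254597]), 'torque': array([-0.00868235, -0.00297186,  0.01255931]), 'grasp_force': 0.0, 'opening': 85.19710319064}
```

View pics/d.png

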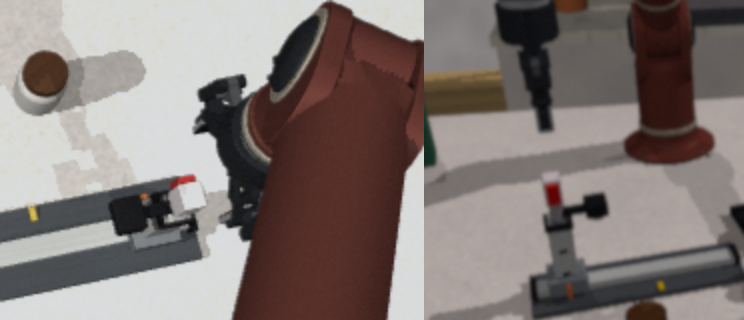

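The top view shows the open fingertips at about (398,165) and (414,211). Their midpoint (406,188) matches the projected TCP, so the fingers straddle the head as planned. Descending now.

In the tool's units: 118 mm is 0.118, -2 mm is -0.002, 0.004 rad is 0.02.

Call:
{"api": "move_tool", "payload": {"moves": [{"tx":-0.002,"ty":-0.002,"tz":0.025,"drz":0.02},{"tx":-0.002,"ty":-0.002,"tz":0.05,"drz":0.02},{"tx":-0.002,"ty":-0.002,"tz":0.07,"drz":0.02},{"tx":-0.002,"ty":-0.002,"tz":0.09,"drz":0.02},{"tx":-0.002,"ty":-0.002,"tz":0.105,"drz":0.02},{"tx":-0.002,"ty":-0.002,"tz":0.118,"drz":0.02},{"tx":-0.002,"ty":-0.002,"tz":0.118,"drz":0.02}]}}

```text
time_s: 3.42
tool_pos: [528.2, -182.9, 170.5]
ee_rot: [-0.001, 0.652, 0.758, -0.0]
force: [0.1, -0.2, -0.3]
opening: 84.8
grasp_force: 0.0
```

```bash
python3 -c "
from h import *
go(3,-109.6,171)
import cv2
a=manip.grab_frame('top')[150:250,320:450];b=manip.grab_frame('scene')[110:250,70:210]
cv2.imwrite('pics/e.png',np.hstack([cv2.resize(a,(455,350)),cv2.resize(b,(345,350))])[:,:,::-1])"
```

```text
t 3.42 pos [ 528.2 -182.9  170.5] local [   3.6 -109.8  170.5] target [ 527.6 -182.8  171. ]
shift [ 0.2 -0.6 -0.5] rot [-0.0016 -0.0008  0.0005] F [ 0.1 -0.2 -0.3] op 84.81957003027877 gf 0.0
```

View pics/e.png

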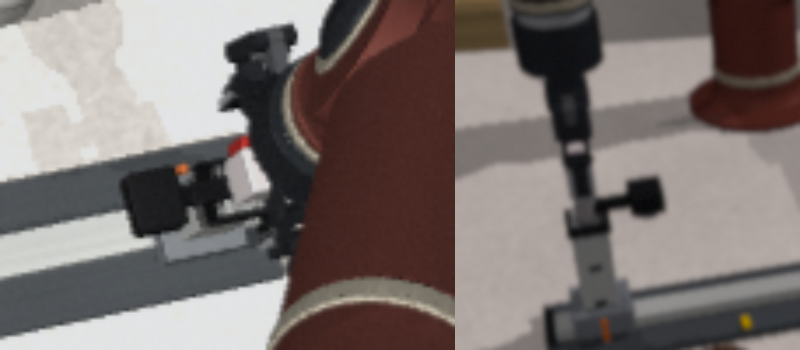

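The head sits between the fingers. The outer finger covers the button in the scene view, around (575,165) in the crop. Closing.

In the tool's units: -2 mm is -0.002, -1 mm is -0.001.

Call:
{"api": "move_tool", "payload": {"moves": [{"ty":-0.001},{"ty":-0.002},{"ty":-0.002},{"ty":-0.002},{"ty":-0.002},{"ty":-0.002},{"ty":-0.002},{"ty":-0.002}], "aperture": 25}}

```text
time_s: 4.53
tool_pos: [528.3, -183.9, 172.9]
ee_rot: [0.002, 0.653, 0.757, 0.002]
force: [-1.6, 0.2, 6.0]
opening: 30.1
grasp_force: 60.1
```

```bash
python3 -c "
from h import *
go(1,28.8,171)"
```

```text
t 4.53 pos [ 528.3 -183.9  172.9] local [   3.5 -110.8  172.9] target [505.1 -46.3 171. ]
shift [139.6  -2.6   1.8] rot [ 0.005   0.0011 -0.001 ] F [-1.6  0.2  6. ] op 30.136702349807805 gf 60.06933331489563
```

Call:
{"api": "move_tool", "payload": {"moves": [{"tx":0.01},{"tx":0.028,"tz":0.001},{"tx":0.048,"tz":0.001},{"tx":0.07,"tz":0.001},{"tx":0.092,"tz":0.001},{"tx":0.112,"ty":-0.001,"tz":0.001},{"tx":0.128,"ty":-0.001,"tz":0.001},{"tx":0.139,"ty":-0.001,"tz":0.001}]}}

```text
time_s: 5.52
tool_pos: [508.2, -47.1, 172.9]
ee_rot: [0.004, 0.653, 0.758, 0.002]
force: [1.8, -4.4, 10.6]
opening: 30.0
grasp_force: 59.3
```

Call:
{"api": "move_tool", "payload": {"moves": [{},{}]}}

```text
time_s: 5.78
tool_pos: [507.9, -45.2, 172.9]
ee_rot: [0.003, 0.652, 0.758, 0.003]
force: [-0.3, 1.7, 12.0]
opening: 30.4
grasp_force: 60.5
```

```bash
python3 -c "
from h import *
go(1,28.8,171)
import cv2
a=manip.grab_frame('top')[170:260,250:400];b=manip.grab_frame('scene')[150:260,140:250]
cv2.imwrite('pics/f.png',np.hstack([cv2.resize(a,(400,240)),cv2.resize(b,(400,400))[-240:]])[:,:,::-1])"
```

```text
t 5.78 pos [507.9 -45.2 172.9] local [  3.9  29.5 172.9] target [505.1 -46.3 171. ]
shift [-0.7 -2.9  1.9] rot [0.0078 0.     0.0006] F [-0.3  1.7 12. ] op 30.35239814528821 gf 60.52947163581848
```

View pics/f.png

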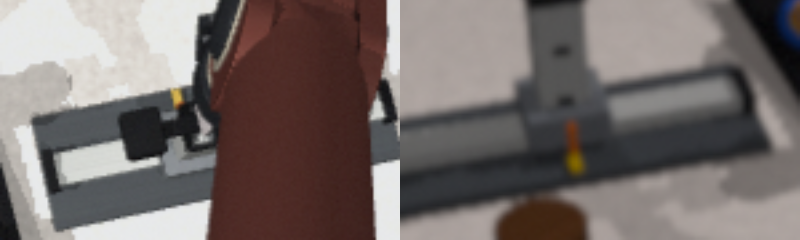

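The pointer (572,135) is in line with the mark (576,163), and the measured local y is 29.5 against a target of 28.8. Now I lift.

In the tool's units: -92 mm is -0.092, -86 mm is -0.086.

Call:
{"api": "move_tool", "payload": {"moves": [{"tz":-0.008},{"tz":-0.022},{"tz":-0.036},{"tz":-0.05},{"tz":-0.064},{"tz":-0.076},{"tz":-0.086},{"tz":-0.092}]}}

```text
time_s: 6.88
tool_pos: [507.7, -45.2, 262.8]
ee_rot: [0.002, 0.652, 0.758, 0.002]
force: [5.4, 0.6, -4.0]
opening: 30.2
grasp_force: 61.0
```

Call:
{"api": "move_tool", "payload": {"moves": [{},{},{}]}}

```text
time_s: 7.25
tool_pos: [507.7, -45.2, 262.7]
ee_rot: [0.002, 0.652, 0.758, 0.002]
force: [5.1, 0.7, -2.2]
opening: 29.9
grasp_force: 65.1
```

```bash
python3 -c "
from h import *
go(1,28.8,262.9)"
```

```text
t 7.25 pos [507.7 -45.2 262.7] local [  3.7  29.5 262.7] target [505.1 -46.3 262.9]
shift [-0.7 -2.7 -0.3] rot [0.0068 0.0007 0.0006] F [ 5.1  0.7 -2.2] op 29.936143799335124 gf 65.05329966545105
```

The force is close to just the mast's weight, so I'll nudge up to confirm the end stop.

In the tool's units: -3 mm is -0.003, -2 mm is -0.002.

Call:
{"api": "move_tool", "payload": {"moves": [{"tz":-0.002},{"tz":-0.003},{"tz":-0.003},{"tz":-0.003}]}}

```text
time_s: 7.75
tool_pos: [507.5, -45.1, 263.1]
ee_rot: [0.002, 0.652, 0.758, 0.001]
force: [8.9, 0.5, -15.1]
opening: 29.8
grasp_force: 64.5
```

```bash
python3 -c "
from h import *
go(1,28.8,262.9)
import cv2
a=manip.grab_frame('top')[170:260,250:400];b=manip.grab_frame('scene')[90:260,100:270]
cv2.imwrite('pics/g.png',np.hstack([cv2.resize(a,(300,180)),cv2.resize(b,(500,500))[-320:-140],])[:,:,::-1])
cv2.imwrite('pics/g.png',cv2.resize(b,(600,600))[:,:,::-1])"
```

```text
t 7.75 pos [507.5 -45.1 263.1] local [  3.6  29.6 263.1] target [505.1 -46.3 262.9]
shift [-0.8 -2.6  0.2] rot [0.0051 0.0015 0.0004] F [  8.9   0.5 -15.1] op 29.80166370838954 gf 64.52539801597595
```

View pics/g.png

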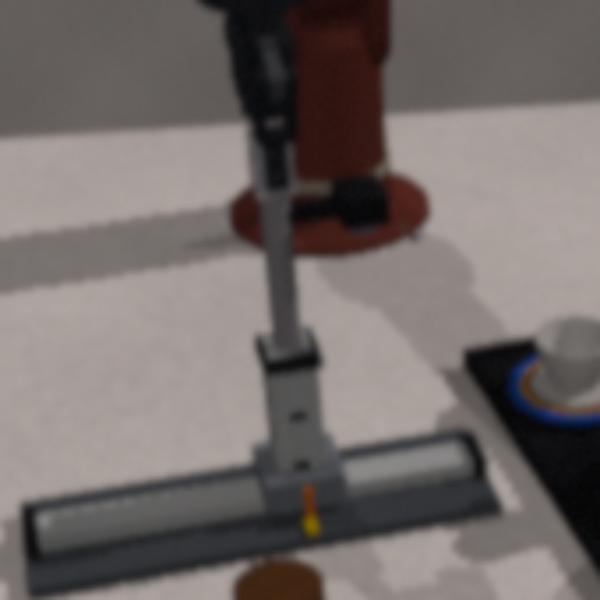

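The mast is fully extended: it moved only 0.4 mm while the load rose to 15 N, so it is on the stop. The pointer (308,500) is above the mark (311,524), and the cups and jar haven't moved. Handing in.

```bash
python3 -c "
from rig import manip
print(manip.finish_job())"
```

```text
the job is handed in; nothing more can be done
None
```

I handed the job in at about 8 s with the pointer about 1 mm from the mark and the mast on its second stop. The gripper still had the button squeezed and was holding the head with about 60 N. The hand-in returned no verdict.

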